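# Open the incubator to its lid stop and load a dish

### The arm

A 6-joint arm with a two-finger parallel gripper is mounted at the origin on the work surface. World frame = base frame: x ahead of the robot, y to its left, z up, the work surface at z = 0. Lengths are in m, angles in rad, forces in N, time in s.
With the tool pointing down it reaches from about 0.3 to 0.875 m from the base axis. Payload 6.4 kg.
Tool frame: the origin (TCP) lies between the finger pads; the fingertips stand 14 mm ahead of it and the grasp point (between the pads) lies 5 mm behind it; z points along the fingers, y is the line along which they close (so a half turn about z gives the same grasp; the last joint's range is limited). The gripper opens to 85 mm and grips with 20 to 120 N. Pads are 22 mm wide; open, the fingers measure 114 mm over their backs; the gripper's body (76 mm by 85 mm) begins 54 mm behind the grasp point. The pads swing forward as they close: fully open they stand 13 mm farther back than shut.
Start: joints at [-1.315, 0.181, 1.607, -0, 1.354, -0.206], TCP at [0.256, -0.515, 0.245] pointing down, gripper open.
Joint ranges: [-2.99, 2.99], [-0.89, 2.07], [0.3, 2.58], [-1.14, 4.28], [0, 2.63], [-3.12, 3.12]. Speed limits (rad/s): [2.57, 2.57, 3.01, 3.14, 3.14, 3.14].

### API

Orientations are given as a unit quaternion [x, y, z, w].
In Python, from rig import env gives the robot as it stands.
- The arm moves only by the tool servo_tool, never from a script. Its argument "motion" is a list of rows, each a list of 7 numbers: the turn, a rotation vector about the tool's x, y, z in degrees, then the shift along the tool's x, y, z in m, then the opening, from -1 (shut) to 1 (fully open). In form: [[wx, wy, wz, x, y, z, jaw], ...]. A call has 1 to 5 rows; each row shifts and turns the commanded pose from where the row before left it, along the tool's axes as they then stand; what a row does not reach is not made up. A row lasts 1/10 s, in which the tool goes at most 50 mm and 8.59 degrees, less where a joint would pass 70% of its speed; a pose out of reach is approached as far as the arm can. A call is refused whole if a number of a shift passes 0.05 or a number of a turn 8.59, either way. A call with a gripper value outside its range is refused whole. The fingers move at their own pace and stop on an object; "newtons" is the grip in N (left out, the last holds). Time passes only in rows, so rows that do not move let the fingers close. It gives the time, the measured TCP pose, the force, the opening and the grip force at its end, in the units of the state.
- env.observe(): the state, without advancing time (a new reading comes with each control period).
- env.camera(name): name is "side" or "top"; returns a dict with "img" (400x640x3 uint8, red, green, blue), "depth" (400x640 float32, m along the optical axis (not along the pixel's ray), 0 where there is no reading), "intrinsics" (3x3 intrinsics, pixels), "R" (3x3) and "t" (3): a world point X has camera coordinates R X + t. Camera axes: x right, y down, z forward; pixel columns grow to the right and rows downward; lengths in m; the calibration is good to about 2 mm. A picture is of the moment at which its call begins.
- env.hand_in(): hands the job in; it is judged then, once.
The state is a dict: "t": time; "qpos": joint angles; "qd": joint speeds; "tau": joint torques, N m; "eef_pos": TCP position; "tcp_rot": TCP orientation; "ft_force": force on the tool from outside, world axes, zero at the start; "torque": the same for the moment, N m; "gripper_width": finger opening in m; "grip_force": force on a finger pad.
Only numpy, scipy, OpenCV 4.12 (cv2) and the standard library are available. Lean on these libraries where they do the work, as an engineer would, in place of code of your own. Each camera call takes 0.05 s, during which the arm holds its last target. There are 200 camera calls.

### The job

Open the incubator's lid all the way until it rests against the sprung red stop behind it, pressing only gently there (never more than 25 N on the stop), and leave it leaning on the stop. Then take the blue dish by its knob, carry it level and set it down, without dropping it, fully home in the round recess in the chamber. Let go of everything, leave the lid open against its stop and leave the other things where they stand.

Things in the scene. Friction and masses are not known exactly. Their poses are not given: they have to be found in the camera images.
- incubator: white bench-top incubator, fixed to the bench. Origin: on the bench under the centre of its chamber. Its x axis points from the front (handle side) to the hinge side, z up. Chamber part 140 (x) x 180 (y) x 80 (z) outside, walls 10 thick, open on top; a closed control console 125 wide and 95 high is joined on its +y side. Inside, an aluminium plate, top 30 above the bench, has one round recess
- recess (a point): centre of the floor of the round recess (59 across, 6 deep, chamfered rim; floor 24 above the bench) in the chamber plate, 15 mm in front of the chamber's centre. The dish (54 across) belongs in it
- lid (a joint): hinge angle of the pale blue-grey lid, rad: 0 shut, grows as it opens (the front edge rises and swings back, away from the robot). May start slightly ajar. The hinge is stiff (about 0.5 N m of friction, lid about 0.3 kg), so the lid stays where left. The angle at which it meets the stop differs each time: 1.5 to 2 rad
- lid_handle (a point): centre of the black round handle bar, 12 mm thick, 110 long along the incubator's y axis (95 free between its two steel arms), standing 45 mm out beyond the lid's front edge in the lid's plane. 185 mm from the hinge axis, 5 mm to the upper side of the lid's underside; when shut, 85 above the bench. It can be pinched from above and turns between the pads as the lid swings
- lid_hinge (a point): point on the hinge axis (which runs along the incubator's y axis), at mid-width of the lid: 70 mm behind the chamber's centre, 80 above the bench. Lid plate 140 x 180 x 10
- stop_post: aluminium post 22 x 30 x 170 tall on a dark foot plate 50 x 90 x 8, fixed on the bench 155 mm behind the chamber's centre; origin under its centre. It carries the lid stop: a red pad 16 mm across facing the lid, on a spring of about 6 N per mm (8 mm travel)
- stop_axis (a point): where the brass screw that carries the red pad passes the post's middle, 155 above the bench (75 above the hinge). The screw is set differently each time, so this does not tell where the pad is. 25 N on the pad is about 10 N at the handle bar on top of the hinge friction; when let go, hinge friction keeps the lid on the pad with up to about 6 N
- blue_dish: loose lidded dish with a blue cover, 54 across (cover rim 57) and 16 high, with a white upright knob 16 across and 24 tall in the middle of the cover (knob spans 16 to 40 above the underside); about 70 g. Origin: centre of its underside
- yellow_dish: the same dish with a yellow cover; to be left alone. Origin: centre of its underside
- media_bottle: amber bottle with a red cap, 60 across, 140 high; leave alone. Origin under its centre
- tip_box: blue box with a clear top, 85 x 120 x 75; leave alone. Origin under its centre
- heat_block: aluminium block with dark holes, 75 x 95 x 45; leave alone. Origin under its centre
- bench_timer: flat white timer, 70 x 70 x 22; leave alone. Origin under its centre
- tube_rack: white rack 60 x 150 x 50 with four capped tubes, 92 high in all; leave alone. Origin under its centre
Things that resemble listed ones, but are neither listed nor needed, are in the scene too. Of the things shaped like the blue_dish, the blue one is meant. Leave any purple look-alike of the stop_post alone.

How it is judged:
By the outcome, as a careful person would: the job done as asked, in the order asked, and still so for the second after the job is handed in, with the robot touching nothing.
It also fails if it takes over 72 s, if anything falls off the work surface, if the arm or the gripper's body presses on something with over 40 N, if the wrist force passes 120 N, or if a joint passes its speed limit or range.

## Working session

There is one attempt and no reset: what is moved stays moved. The work goes in short steps, Python scripts to look and compute and a tool call to move; the robot and the scene stay as the last step left them, time stands still between calls to the robot, and variables do not carry over. Pictures are saved under pics/ and viewed, at most 10 in all, crops included, and the job is handed in when it is done.

Besides the shell and the picture viewer there is one more tool, called as name(argument=value, ...), one argument or row to a line, values as JSON. servo_tool: Moves the arm, as the interface text tells. Its arguments: {"type":"object","properties":{"motion":{"type":"array"},"newtons":{"type":"number"}},"required":["motion"]}

```bash
mkdir -p pics; cat > h.py <<'E'
import numpy as np, cv2
from rig import env
def cloud(c):
    d=c["depth"];K=c["intrinsics"];v,u=np.indices(d.shape)
    P=np.stack([(u-K[0,2])/K[0,0]*d,(v-K[1,2])/K[1,1]*d,d],-1)
    return (P-c["t"])@c["R"]
def save(c,n): cv2.imwrite(f"pics/{n}.png",c["img"][:,:,::-1])
E
python3 - <<'E'
from h import *
for n in("top","side"):
    c=env.camera(n);save(c,n+"0");np.savez(n+"0.npz",**c);print(n,-c["R"].T@c["t"],c["R"].round(2).tolist())
o=env.observe();print(o)
E
```

```text
top [ 0.48436359 -0.02327913  1.46611142] [[-0.02, -1.0, 0.01], [-1.0, 0.02, -0.06], [0.06, -0.01, -1.0]]
side [ 0.36968903 -0.96035859  1.20583452] [[0.98, -0.22, 0.0], [-0.17, -0.74, -0.65], [0.14, 0.63, -0.76]]
{'t': 0.1, 'qpos': array([-1.31529331e+00,  1.81469275e-01,  1.60791747e+00, -3.07934716e-05,
        1.35380054e+00, -2.06283705e-01]), 'qd': array([ 0.00101213, -0.00353177, -0.00238231, -0.00054194, -0.0007958 ,
       -0.00060423]), 'tau': array([ 2.20659631e-04, -4.45873082e+01, -3.52238345e+01, -2.12201412e-04,
        4.11590692e-03, -4.00699003e-05]), 'eef_pos': array([ 0.2560817 , -0.51428959,  0.24446823]), 'tcp_rot': array([ 9.73461269e-01,  2.28850435e-01, -3.46481622e-05, -7.96704962e-04]), 'ft_force': array([ 0.59014903, -0.06504414, -0.11640675]), 'torque': array([-0.01589484, -0.0005689 ,  0.02445132]), 'grip_force': 0.0, 'gripper_width': 0.08556593993073182}
```

View pics/top0.png

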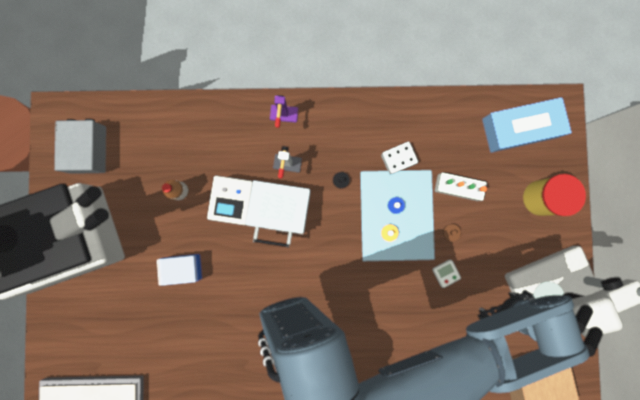

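View pics/side0.png

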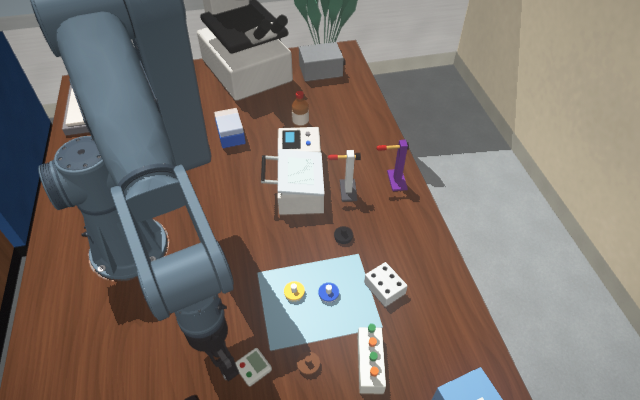

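Top view: incubator around (260,205) with its handle bar at about (272,241), blue dish at (397,205), yellow at (390,233), the real stop at (287,158), the purple one beyond. Now to measure.

```bash
python3 - <<'E'
from h import *
c=dict(np.load("top0.npz"));s=dict(np.load("side0.npz"))
P=cloud(c);I=c["img"].astype(int);Q=cloud(s);J=s["img"].astype(int)
def box(A,u0,u1,v0,v1):
    m=np.zeros(A.shape[:2],bool);m[v0:v1,u0:u1]=1;return m
# lid + console top
m=box(P,200,320,170,240)&(P[...,2]>.07)
q=P[m];print("inc z hist",np.histogram(q[:,2],np.arange(.07,.14,.005)))
for nm,(a,b) in dict(lid=(.075,.0925),cons=(.0925,.105)).items():
    k=m&(P[...,2]>a)&(P[...,2]<b);r=cv2.minAreaRect((P[k][:,:2]*1000).astype(np.float32));print(nm,k.sum(),r)
for nm,(X,I2,b,f) in {
 "blueT":(P,I,(380,415,188,222),lambda R,G,B:(B>R+70)&(B>G+40)),
 "blueS":(Q,J,(310,350,275,310),lambda R,G,B:(B>R+70)&(B>G+40)),
 "yelT":(P,I,(375,410,220,248),lambda R,G,B:(R>B+60)&(G>B+50)),
 "padT":(P,I,(270,300,145,185),lambda R,G,B:(R>G+100)),
 "padS":(Q,J,(322,342,150,164),lambda R,G,B:(R>G+90)),
}.items():
    m=box(X,*b)&f(I2[...,0],I2[...,1],I2[...,2])&(X[...,2]>.004);q=X[m]
    print(nm,m.sum(),q.mean(0).round(4),q.min(0).round(4),q.max(0).round(4), cv2.minEnclosingCircle((q[:,:2]*1000).astype(np.float32)))
for nm,X,b in(("knobT",P,(380,415,188,222)),("knobS",Q,(310,350,275,310))):
    m=box(X,*b)&(X[...,2]>.03);print(nm,m.sum(),X[m].mean(0),X[m].max(0))
# handle bar
m=box(P,248,296,225,250)&(P[...,2]>.06)&(I.sum(-1)<200);q=P[m];print("barT",len(q),q.mean(0),cv2.minAreaRect((q[:,:2]*1000).astype(np.float32)))
m=box(Q,255,275,148,190)&(Q[...,2]>.06)&(J.sum(-1)<200);q=Q[m];print("barS",len(q),q.mean(0),cv2.minAreaRect((q[:,:2]*1000).astype(np.float32)))
w=cv2.resize(c["img"][140:260,190:430],None,fx=3.3,fy=3.3,interpolation=2);cv2.imwrite("pics/t1.png",w[:,:,::-1])
E
```

```text
inc z hist (array([   5,   10,   17,  199, 1115, 1311,  651,  606,  372,   54,    4,
          2,    0,    0]), array([0.07 , 0.075, 0.08 , 0.085, 0.09 , 0.095, 0.1  , 0.105, 0.11 ,
       0.115, 0.12 , 0.125, 0.13 , 0.135, 0.14 ]))
lid 680 ((551.9844970703125, 164.92086791992188), (304.8785095214844, 141.87899780273438), 80.30250549316406)
cons 2623 ((541.0081787109375, 165.80221557617188), (303.7887268066406, 160.3640594482422), 80.96185302734375)
blueT 198 [ 0.5429 -0.2843  0.0174] [ 0.5162 -0.3146  0.0043] [ 0.5701 -0.258   0.025 ] ((543.5968017578125, -286.42462158203125), 30.12799072265625)
blueS 251 [ 0.5398 -0.298   0.0355] [ 0.3697 -0.9604  0.0063] [ 0.5709 -0.2547  1.2058] ((455.3702697753906, -607.5164794921875), 363.09625244140625)
yelT 189 [ 0.4525 -0.2595  0.0253] [ 0.4268 -0.2884  0.0049] [ 0.4844 -0.0233  1.4661] ((461.8993225097656, -155.86404418945312), 134.47467041015625)
padT 39 [0.6356 0.0845 0.1944] [ 0.4844 -0.0233  0.1555] [0.6521 0.0944 1.4661] ((568.1600952148438, 33.629554748535156), 101.29399108886719)
padS 28 [0.6408 0.0835 0.1598] [0.6269 0.077  0.1558] [0.655  0.0929 0.1629] ((640.925048828125, 84.18359375), 14.031375885009766)
knobT 24 [ 0.53314018 -0.24054436  0.27855006] [ 0.54869009 -0.02327913  1.46611142]
knobS 40 [ 0.50437751 -0.43804521  0.30048762] [ 0.55075424 -0.2774518   1.20583452]
barT 85 [0.43010561 0.12155077 0.12006721] ((430.0572204589844, 122.82405090332031), (90.28756713867188, 10.024698257446289), 80.24847412109375)
barS 74 [0.42997988 0.11518062 0.118982  ] ((430.8528747558594, 120.72259521484375), (105.8449478149414, 10.66383171081543), 79.07209014892578)
```

View pics/t1.png

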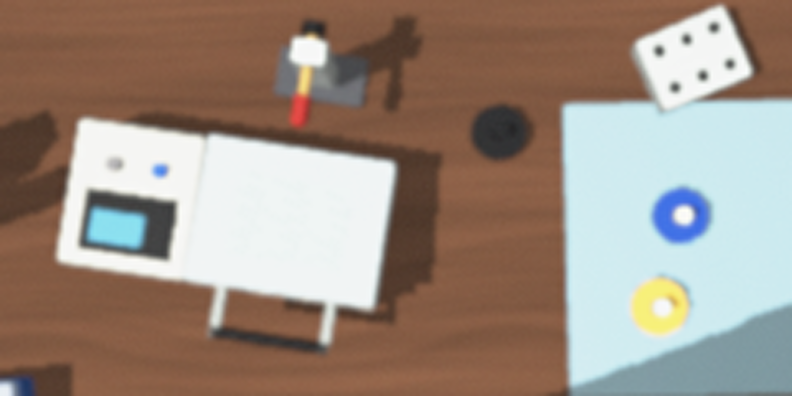

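```bash
cat >> h.py <<'E'
def ray(c,uv,z):
    K=c["intrinsics"];uv=np.atleast_2d(uv).astype(float)
    d=np.c_[(uv[:,0]-K[0,2])/K[0,0],(uv[:,1]-K[1,2])/K[1,1],np.ones(len(uv))]@c["R"]
    o=-c["R"].T@c["t"];return o+d*((z-o[2])/d[:,2])[:,None]
E
python3 - <<'E'
from h import *
for n,b,kb in(("top",(380,415,188,222),0),("side",(310,350,275,310),0)):
    c=dict(np.load(n+"0.npz"));I=c["img"].astype(int);P=cloud(c);ok=c["depth"]>0
    u0,u1,v0,v1=b;S=np.zeros(ok.shape,np.uint8);R,G,B=np.moveaxis(I,-1,0)
    S[v0:v1,u0:u1]=((B>R+70)&(B>G+30))[v0:v1,u0:u1]
    ct=max(cv2.findContours(S,0,2)[0],key=cv2.contourArea);e=cv2.fitEllipse(ct)
    print(n,"ellipse",e,ray(c,e[0],.013))
    m=np.zeros_like(ok);m[v0:v1,u0:u1]=1;m&=ok&(P[...,2]>.033)&(P[...,2]<.05);print("knob",m.sum(),np.median(P[m],0),P[m].mean(0))
    # incubator
    near=ok&(np.hypot(P[...,0]-.55,P[...,1]-.15)<.25)
    # lid & console planes by pixels
    def plane(m):
        q=P[m];A=np.c_[q[:,:2],np.ones(len(q))];x=np.linalg.lstsq(A,q[:,2],rcond=None)[0];r=q[:,2]-A@x
        g=abs(r)<.004;x=np.linalg.lstsq(A[g],q[g,2],rcond=None)[0];return x
    yaw=np.radians(-9.4);ex=np.array([np.cos(yaw),np.sin(yaw)]);ey=np.array([-ex[1],ex[0]]);ctr=np.array([.5405,.101])
    L=np.stack([(P[...,:2]-ctr)@ex,(P[...,:2]-ctr)@ey],-1)
    lid=near&(abs(L[...,0])<.05)&(abs(L[...,1])<.07)&(P[...,2]>.07)
    x=plane(lid);print("lid slope in ex, ey",x[:2]@ex,x[:2]@ey,"z at centre",x[:2]@ctr+x[2])
    con=near&(P[...,2]>.088)&(P[...,2]<.102)&(L[...,1]>.1);r=cv2.minAreaRect((P[con][:,:2]*1000).astype(np.float32));print("console",con.sum(),r)
    for nm,m in(("con",con),("lid",near&(P[...,2]>.083)&(P[...,2]<.13)&(L[...,0]>-.09)&(L[...,0]<.1)&(L[...,1]<.08)&(I.sum(-1)>500))):
        print(nm,"local pct1/99",np.percentile(L[m],[.5,2,50,98,99.5],axis=0).round(4).tolist())
    # bar and post in local frame
    bar=near&(P[...,2]>.09)&(P[...,2]<.14)&(I.sum(-1)<200)&(abs(L[...,0]+.112)<.03)&(abs(L[...,1])<.07);q=np.c_[L[bar],P[bar][:,2]];print("bar",len(q),np.median(q,0),np.percentile(q,[2,98],axis=0))
    po=near&(P[...,2]>.16)&(P[...,2]<.18)&(L[...,0]>.13);q=np.c_[L[po],P[po][:,2]];print("post",len(q),np.percentile(q,[2,50,98],axis=0))
    pad=near&(R>G+90)&(P[...,2]>.145)&(P[...,2]<.18)&(abs(L[...,1])<.05);q=np.c_[L[pad],P[pad][:,2]];print("pad",len(q),np.percentile(q,[2,50,98],axis=0))
E
```

```text
top ellipse ((395.84320068359375, 204.97657775878906), (16.678607940673828, 17.26365089416504), 85.20307159423828) [[ 0.54334158 -0.28605912  0.013     ]]
knob 20 [ 0.54215409 -0.28462563  0.04115003] [ 0.5428955  -0.28399741  0.04103778]
lid slope in ex, ey -0.16391849535209707 0.0007277711721813453 z at centre 0.10235774367879381
console 1564 ((566.7798461914062, 257.4488830566406), (116.98236846923828, 139.840087890625), 80.40525817871094)
con local pct1/99 [[-0.0683, 0.1009], [-0.0661, 0.1026], [-0.0018, 0.1582], [0.0667, 0.2136], [0.0687, 0.2159]]
lid local pct1/99 [[-0.0821, -0.0868], [-0.0679, -0.0843], [-0.001, -0.004], [0.0681, 0.0765], [0.0703, 0.079]]
bar 85 [-0.11217446  0.00191833  0.1197771 ] [[-0.11692739 -0.03903437  0.11481784]
 [-0.10798839  0.04582368  0.12560461]]
post 121 [[ 0.13550369 -0.01257953  0.16017767]
 [ 0.15917924  0.00245837  0.16797726]
 [ 0.24793543  0.03790979  0.17479542]]
pad 58 [[ 0.08847266 -0.00435211  0.15649135]
 [ 0.10642742  0.00524274  0.1607151 ]
 [ 0.24884371  0.04093741  0.1671196 ]]
side ellipse ((328.3116455078125, 291.26715087890625)
[... 288 characters left out ...]
925 ((568.389404296875, 258.1600341796875), (118.3123550415039, 138.31063842773438), 80.14149475097656)
con local pct1/99 [[-0.0669, 0.1011], [-0.065, 0.1042], [0.0031, 0.1556], [0.0681, 0.212], [0.0704, 0.2157]]
lid local pct1/99 [[-0.0832, -0.0894], [-0.0656, -0.087], [0.0005, -0.0106], [0.0685, 0.0764], [0.0707, 0.0791]]
bar 74 [-0.11094427 -0.0077558   0.11918264] [[-0.11671868 -0.04708498  0.11306525]
 [-0.10712659  0.04877324  0.12308831]]
post 95 [[ 0.14328032 -0.01548417  0.16019884]
 [ 0.15958098 -0.0036066   0.16671037]
 [ 0.24751155  0.03297509  0.17187356]]
pad 43 [[ 0.08813089 -0.00608115  0.15549887]
 [ 0.10922669  0.00232613  0.15975629]
 [ 0.25054831  0.04001533  0.16283978]]
```

```bash
cat >> h.py <<'E'
from scipy.spatial.transform import Rotation as Ro
YAW=np.radians(-9.6);ex=np.array([np.cos(YAW),np.sin(YAW),0]);ey=np.array([-ex[1],ex[0],0]);ctr=np.array([.541,.1015,0])
RT=Ro.from_matrix(np.c_[np.cross(ex,[0,0,-1]),ex,[0,0,-1]])  # tool y = incubator x
def loc(x,y,z): return ctr+x*ex+y*ey+np.array([0,0,z])
def inl(p): d=np.asarray(p)-ctr;return np.array([d@ex,d@ey,d[2]]).round(4)
def rows(p,R,wps,step=.048,jaw=1):
    """straight waypoints; turn spread over rows; shift in frame before the turn"""
    for t in wps:
        rv=(R.inv()*RT).as_rotvec();n=max(1,int(np.ceil(np.linalg.norm(t-p)/step)));n=max(n,int(np.ceil(np.degrees(np.linalg.norm(rv))/8.5)))
        for i in range(n):
            d=R.inv().apply((t-p)/n) if i==0 else R.inv().apply(D);D=(t-p)/n
            w=np.degrees(rv)/n;print([*w.round(1).tolist(),*d.round(4).tolist(),jaw]);R=R*Ro.from_rotvec(np.radians(w.round(1)))
        p=t
E
python3 - <<'E'
from h import *
o=env.observe();bar=loc(-.1118,0,.2);print(bar)
rows(o["eef_pos"],Ro.from_quat(o["tcp_rot"]),[bar],jaw=-.2)
E
```

```text
[0.43076564 0.12014475 0.2       ]
[-0.0, -0.0, -3.9, 0.0314, -0.035, 0.0032, -0.2]
[-0.0, -0.0, -3.9, 0.0337, -0.0328, 0.0032, -0.2]
[-0.0, -0.0, -3.9, 0.0358, -0.0304, 0.0032, -0.2]
[-0.0, -0.0, -3.9, 0.0378, -0.0279, 0.0032, -0.2]
[-0.0, -0.0, -3.9, 0.0396, -0.0253, 0.0032, -0.2]
[-0.0, -0.0, -3.9, 0.0412, -0.0225, 0.0032, -0.2]
[-0.0, -0.0, -3.9, 0.0427, -0.0197, 0.0032, -0.2]
[-0.0, -0.0, -3.9, 0.0439, -0.0167, 0.0032, -0.2]
[-0.0, -0.0, -3.9, 0.045, -0.0137, 0.0032, -0.2]
[-0.0, -0.0, -3.9, 0.0458, -0.0106, 0.0032, -0.2]
[-0.0, -0.0, -3.9, 0.0464, -0.0075, 0.0032, -0.2]
[-0.0, -0.0, -3.9, 0.0468, -0.0043, 0.0032, -0.2]
[-0.0, -0.0, -3.9, 0.047, -0.0011, 0.0032, -0.2]
[-0.0, -0.0, -3.9, 0.047, 0.0021, 0.0032, -0.2]
```

servo_tool(
  motion=[
    [0,0,-3.9,0.031,-0.035,0.003,-0.2],
    [0,0,-3.9,0.034,-0.033,0.003,-0.2],
    [0,0,-3.9,0.036,-0.03,0.003,-0.2],
    [0,0,-3.9,0.038,-0.028,0.003,-0.2],
    [0,0,-3.9,0.04,-0.025,0.003,-0.2],
  ],
  newtons=30,
)

```text
t: 0.6
eef_pos: [0.3194, -0.2861, 0.2298]
tcp_rot: [0.92, 0.391, 0.0, -0.0]
ft_force: [0.2, -1.3, 0.9]
gripper_width: 0.0341
grip_force: 0.0
```

servo_tool(
  motion=[
    [0,0,-3.9,0.041,-0.023,0.003,-0.2],
    [0,0,-3.9,0.043,-0.02,0.003,-0.2],
    [0,0,-3.9,0.044,-0.017,0.003,-0.2],
    [0,0,-3.9,0.045,-0.014,0.003,-0.2],
    [0,0,-3.9,0.046,-0.011,0.003,-0.2],
  ],
)

```text
t: 1.1
eef_pos: [0.3805, -0.0582, 0.2152]
tcp_rot: [0.841, 0.542, 0.0, 0.0]
ft_force: [1.2, -0.2, -0.3]
gripper_width: 0.0345
grip_force: 0.0
```

servo_tool(
  motion=[
    [0,0,-3.9,0.046,-0.008,0.003,-0.2],
    [0,0,-3.9,0.047,-0.004,0.003,-0.2],
    [0,0,-3.9,0.047,-0.001,0.003,-0.2],
    [0,0,-3.9,0.047,0.002,0.003,-0.2],
    [0,0,0,0,0,0,-0.2],
  ],
)

```text
t: 1.6
eef_pos: [0.43, 0.126, 0.2027]
tcp_rot: [0.757, 0.653, 0.0, -0.001]
ft_force: [-0.4, -0.7, -0.7]
gripper_width: 0.0344
grip_force: 0.0
```

```bash
python3 - <<'E'
from h import *
o=env.observe();print(o["t"],o["eef_pos"],inl(o["eef_pos"]),o["gripper_width"],o["ft_force"])
rows(o["eef_pos"],Ro.from_quat(o["tcp_rot"]),[loc(-.1118,0,.1097)],jaw=-.2)
E
```

```text
1.6 [0.42999475 0.12600917 0.20266229] [-0.1135  0.0057  0.2027] 0.034371158154023355 [-0.39232163 -0.65054915 -0.7382183 ]
[-0.0, -0.0, 0.6, -0.0029, 0.0009, 0.0465, -0.2]
[-0.0, -0.0, 0.6, -0.0029, 0.0009, 0.0465, -0.2]
```

servo_tool(
  motion=[
    [0,0,0.6,-0.003,0.001,0.03,-0.2],
    [0,0,0.6,-0.003,0.001,0.03,-0.2],
    [0,0,0,0,0,0.025,-0.2],
    [0,0,0,0,0,0.008,-0.2],
    [0,0,0,0,0,0,-0.2],
  ],
)

```text
t: 2.1
eef_pos: [0.4302, 0.1145, 0.1093]
tcp_rot: [0.767, 0.642, -0.001, -0.001]
ft_force: [0.1, -0.4, 0.6]
gripper_width: 0.0344
grip_force: 0.0
```

```bash
python3 - <<'E'
from h import *
o=env.observe();print(o["t"],o["eef_pos"],inl(o["eef_pos"]),o["gripper_width"],o["ft_force"])
c=env.camera("side");cv2.imwrite("pics/g1.png",cv2.resize(c["img"][90:240,200:400],None,fx=4,fy=4,interpolation=2)[:,:,::-1])
E
```

```text
2.1 [0.43020191 0.114471   0.10931849] [-0.1114 -0.0057  0.1093] 0.03435896310101782 [ 0.08321246 -0.35104966  0.57057541]
```

View pics/g1.png

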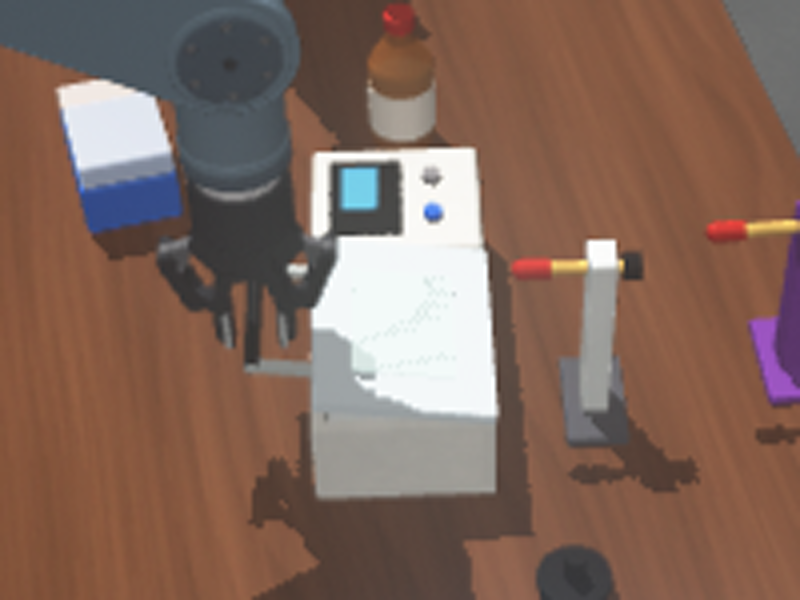

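The pads straddle the bar (bar at about (255,310), pads at (225,320) and (285,320)). Close, and compute the arc.

servo_tool(
  motion=[
    [0,0,0,0,0,0,-1],
    [0,0,0,0,0,0,-1],
    [0,0,0,0,0,0,-1],
    [0,0,0,0,0,0,-1],
  ],
  newtons=30,
)

```text
t: 2.55
eef_pos: [0.4283, 0.1154, 0.1102]
tcp_rot: [0.767, 0.642, -0.002, -0.002]
ft_force: [-11.4, 1.6, 2.8]
gripper_width: 0.0109
grip_force: 29.6
```

```bash
python3 - <<'E'
from h import *
o=env.observe();print(o["t"],inl(o["eef_pos"]),o["gripper_width"],o["ft_force"],o["grip_force"],(Ro.from_quat(o["tcp_rot"]).inv()*RT).as_rotvec(degrees=True))
th=np.r_[.162,np.arange(.26,1.47,.1),np.arange(1.5,2.01,.025)]
x=.07-.185*np.cos(th)+.005*np.sin(th);z=.08+.185*np.sin(th)+.005*np.cos(th)
for a in zip(th[1:].round(3),np.diff(x).round(4),(-np.diff(z)).round(4),x[1:].round(4),z[1:].round(4)):print(*a)
E
```

```text
2.55 [-0.1135 -0.0051  0.1102] 0.010893603828050743 [-11.41590686   1.60844719   2.77558832] 29.615948796272278 [-0.36952568  0.02584253 -0.51442193]
0.26 0.0043 -0.0176 -0.1075 0.1324
0.36 0.0061 -0.0175 -0.1014 0.1499
0.46 0.0078 -0.0168 -0.0935 0.1666
0.56 0.0095 -0.0159 -0.0841 0.1825
0.66 0.011 -0.0149 -0.0731 0.1974
0.76 0.0124 -0.0137 -0.0607 0.2111
0.86 0.0137 -0.0124 -0.0469 0.2235
0.96 0.0149 -0.011 -0.032 0.2344
1.06 0.0159 -0.0094 -0.0161 0.2438
1.16 0.0168 -0.0078 0.0007 0.2516
1.26 0.0175 -0.0061 0.0182 0.2577
1.36 0.018 -0.0043 0.0362 0.262
1.46 0.0183 -0.0025 0.0545 0.2644
1.5 0.0074 -0.0005 0.0619 0.2649
1.525 0.0046 -0.0001 0.0665 0.265
1.55 0.0046 -0.0 0.0712 0.2651
1.575 0.0046 0.0001 0.0758 0.265
1.6 0.0046 0.0002 0.0804 0.2648
1.625 0.0046 0.0003 0.085 0.2645
1.65 0.0046 0.0004 0.0896 0.264
1.675 0.0046 0.0005 0.0942 0.2635
1.7 0.0046 0.0007 0.0988 0.2628
1.725 0.0046 0.0008 0.1034 0.262
1.75 0.0045 0.0009 0.1079 0.2611
1.775 0.0045 0.001 0.1124 0.2601
1.8 0.0045 0.0011 0.1169 0.259
1.825 0.0045 0.0012 0.1214 0.2578
1.85 0.0044 0.0013 0.1258 0.2565
1.875 0.0044 0.0014 0.1302 0.255
1.9 0.0044 0.0016 0.1345 0.2534
1.925 0.0043 0.0017 0.1389 0.2518
1.95 0.0043 0.0018 0.1431 0.25
1.975 0.0042 0.0019 0.1474 0.2481
2.0 0.0042 0.002 0.1515 0.2461
```

servo_tool(
  motion=[
    [0,0,0,0,-0.002,0,-1],
    [0,0,0,0,0.0043,-0.0176,-1],
    [0,0,0,0,0.0061,-0.0175,-1],
    [0,0,0,0,0.0078,-0.0168,-1],
    [0,0,0,0,0,0,-1],
  ],
)

```text
t: 3.05
eef_pos: [0.446, 0.1124, 0.1644]
tcp_rot: [0.767, 0.642, -0.001, -0.001]
ft_force: [-12.0, 1.0, 7.9]
gripper_width: 0.0105
grip_force: 30.4
```

servo_tool(
  motion=[
    [0,0,0,0,-0.0022,-0.0012,-1],
    [0,0,0,0,0.0095,-0.0159,-1],
    [0,0,0,0,0.011,-0.0149,-1],
    [0,0,0,0,0.0124,-0.0137,-1],
    [0,0,0,0,0,0,-1],
  ],
)

```text
t: 3.55
eef_pos: [0.478, 0.1069, 0.2107]
tcp_rot: [0.767, 0.642, 0.0, -0.0]
ft_force: [-9.2, 1.5, 10.8]
gripper_width: 0.011
grip_force: 30.7
```

servo_tool(
  motion=[
    [0,0,0,0,0,0,-1],
    [0,0,0,0,0,0,-1],
  ],
)

```text
t: 3.75
eef_pos: [0.4772, 0.107, 0.2098]
tcp_rot: [0.767, 0.642, 0.0, -0.0]
ft_force: [-7.1, 2.4, 9.3]
gripper_width: 0.0107
grip_force: 30.5
```

```bash
python3 - <<'E'
from h import *
o=env.observe();print(o["t"],inl(o["eef_pos"]),o["gripper_width"],o["ft_force"],o["torque"],o["grip_force"],(Ro.from_quat(o["tcp_rot"]).inv()*RT).as_rotvec(degrees=True))
for n in("top","side"):
    c=env.camera(n);P=cloud(c);L=P-ctr;X=L@ex;Y=L@ey;I=c["img"].astype(int)
    m=(c["depth"]>0)&(X>-.06)&(X<.06)&(abs(Y)<.1)&(P[...,2]>.1)&(P[...,2]<.25)&(I.min(-1)>150)&(P[...,2]-.08<1.35*(.09-X))
    q=np.c_[X[m],P[m][:,2]];print(n,len(q))
    if len(q)>30:
        vx,vy,x0,y0=cv2.fitLine(q.astype(np.float32),cv2.DIST_HUBER,0,.001,.001).ravel();print("lid angle",np.arctan2(abs(vy),abs(vx)),x0,y0)
    if n=="side":cv2.imwrite("pics/g2.png",cv2.resize(c["img"][80:230,200:400],None,fx=4,fy=4,interpolation=2)[:,:,::-1])
E
```

```text
3.75 [-0.0638 -0.0052  0.2098] 0.010703076662719413 [-7.09088367  2.35717434  9.29239759] [0.26745674 1.33822825 0.05075277] 30.544836223125458 [ 0.01249665 -0.03117495 -0.51783195]
top 1138
lid angle 0.7392373 0.02415726 0.1360476
side 1075
lid angle 0.734732 0.018697742 0.1408818
```

View pics/g2.png

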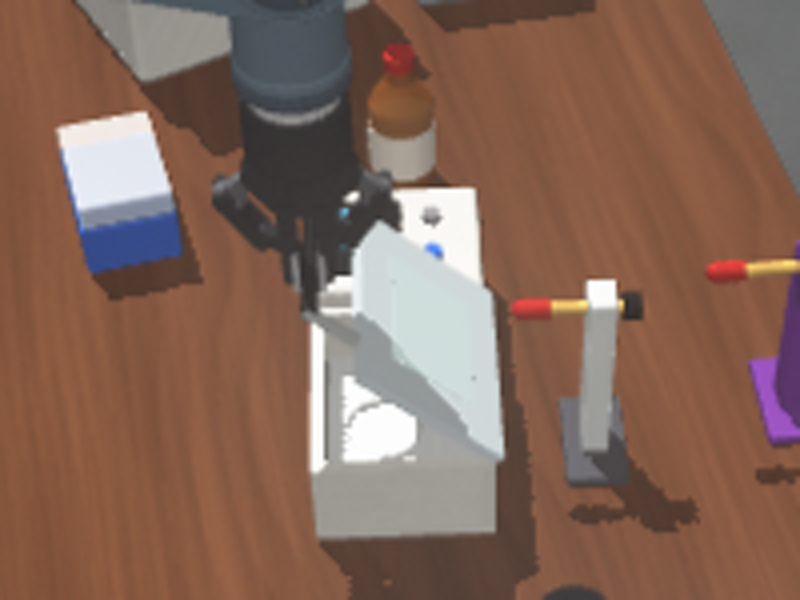

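servo_tool(
  motion=[
    [0,0,0,0,-0.0015,-0.0015,-1],
    [0,0,0,0,0.0137,-0.0126,-1],
    [0,0,0,0,0.0149,-0.0112,-1],
    [0,0,0,0,0.0159,-0.0097,-1],
    [0,0,0,0,0,0,-1],
  ],
)

```text
t: 4.35
eef_pos: [0.5215, 0.0994, 0.2455]
tcp_rot: [0.767, 0.642, 0.002, 0.001]
ft_force: [-3.4, 3.1, 10.1]
gripper_width: 0.0107
grip_force: 31.1
```

servo_tool(
  motion=[
    [0,0,0,0,0.0167,-0.0082,-1],
    [0,0,0,0,0.0174,-0.0065,-1],
    [0,0,0,0,0.009,-0.0025,-1],
    [0,0,0,0,0,0,-1],
    [0,0,0,0,0,0,-1],
  ],
)

```text
t: 4.85
eef_pos: [0.5635, 0.092, 0.2624]
tcp_rot: [0.767, 0.642, 0.002, 0.001]
ft_force: [0.7, 2.9, 6.9]
gripper_width: 0.0106
grip_force: 30.5
```

```bash
python3 - <<'E'
from h import *
o=env.observe();p=inl(o["eef_pos"]);f=o["ft_force"];print(o["t"],p,"f local",f@ex,f@ey,f[2],np.arctan2(p[2]-.0018-.08,.07-p[0]),np.hypot(p[2]-.0018-.08,.07-p[0]))
E
```

```text
4.85 [ 0.0238 -0.0056  0.2624] f local 0.17719393749633858 2.9747655047266512 6.865419014388354 1.3203532371835447 0.18641566457784603
```

servo_tool(
  motion=[
    [0,0,0,0,0.012,-0.005,-1],
    [0,0,0,0,0.01,-0.002,-1],
    [0,0,0,0,0.008,-0.001,-1],
    [0,0,0,0,0.005,-0.0003,-1],
  ],
)

```text
t: 5.25
eef_pos: [0.5965, 0.0863, 0.2685]
tcp_rot: [0.767, 0.642, 0.0, -0.001]
ft_force: [-4.4, 4.5, 7.8]
gripper_width: 0.0109
grip_force: 30.9
```

servo_tool(
  motion=[
    [0,0,0,0,0.0025,0,-1],
    [0,0,0,0,0.0025,0,-1],
  ],
)

```text
t: 5.45
eef_pos: [0.6014, 0.0854, 0.2688]
tcp_rot: [0.767, 0.642, 0.0, -0.001]
ft_force: [-3.4, 5.7, 2.8]
gripper_width: 0.0106
grip_force: 30.2
```

servo_tool(
  motion=[
    [0,0,0,0,0.0025,0,-1],
    [0,0,0,0,0.0025,0,-1],
  ],
)

```text
t: 5.65
eef_pos: [0.6063, 0.0846, 0.2691]
tcp_rot: [0.767, 0.642, 0.001, -0.001]
ft_force: [-4.5, 4.3, 4.1]
gripper_width: 0.0106
grip_force: 30.1
```

servo_tool(
  motion=[
    [0,0,0,0,0.0025,0,-1],
    [0,0,0,0,0.0025,0,-1],
  ],
)

```text
t: 5.85
eef_pos: [0.6113, 0.0838, 0.2692]
tcp_rot: [0.767, 0.642, 0.001, -0.0]
ft_force: [-4.4, 5.9, 3.2]
gripper_width: 0.0105
grip_force: 30.0
```

servo_tool(
  motion=[
    [0,0,0,0,0.0025,0,-1],
    [0,0,0,0,0.0025,0.0002,-1],
  ],
)

```text
t: 6.05
eef_pos: [0.6163, 0.0829, 0.2692]
tcp_rot: [0.767, 0.642, 0.001, -0.0]
ft_force: [-2.8, 4.9, 3.4]
gripper_width: 0.0106
grip_force: 30.0
```

servo_tool(
  motion=[
    [0,0,0,0,0.0025,0.0002,-1],
    [0,0,0,0,0.0025,0.0002,-1],
  ],
)

```text
t: 6.25
eef_pos: [0.6213, 0.0819, 0.2687]
tcp_rot: [0.767, 0.642, 0.001, -0.0]
ft_force: [-3.6, 4.7, 3.8]
gripper_width: 0.0104
grip_force: 30.2
```

```bash
python3 - <<'E'
from h import *
o=env.observe();p=inl(o["eef_pos"]);f=o["ft_force"];print(o["t"],p,"f local",f@ex,f@ey,f[2])
c=env.camera("side");P=cloud(c);X=(P-ctr)@ex;Y=(P-ctr)@ey;I=c["img"].astype(int)
pad=(I[...,0]>I[...,1]+90)&(c["depth"]>0)&(P[...,2]>.14)&(P[...,2]<.18)&(abs(Y)<.03)&(X<.14);print("pad x",pad.sum(),np.percentile(X[pad],[2,50,98]))
lid=(c["depth"]>0)&(X>.04)&(X<.1)&(abs(Y)<.09)&(P[...,2]>.1)&(P[...,2]<.21)&(I.min(-1)>110);q=np.c_[X[lid],P[lid][:,2]]
v=cv2.fitLine(q.astype(np.float32),cv2.DIST_HUBER,0,.001,.001).ravel();print(len(q),v,"lid",np.arctan2(v[1],-v[0])%np.pi)
cv2.imwrite("pics/g3.png",cv2.resize(c["img"][90:220,230:400],None,fx=4.5,fy=4.5,interpolation=2)[:,:,::-1])
E
```

```text
6.25 [ 0.0824 -0.0059  0.2687] f local -4.359899517834645 4.0487068497017935 3.8360144673716703
pad x 8 [0.09955614 0.10304915 0.10602056]
222 [0.03078566 0.999526   0.0747508  0.16194317] lid 1.6015869
```

View pics/g3.png

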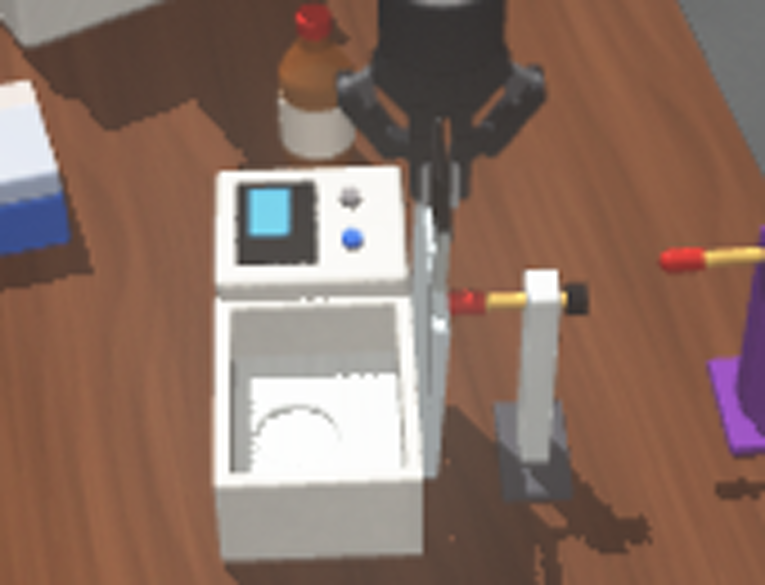

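The lid (edge at about (435,300)) is close to the red pad (465,300). Continuing in small steps.

servo_tool(
  motion=[
    [0,0,0,0,0.002,0.0002,-1],
    [0,0,0,0,0.002,0.0002,-1],
  ],
)

```text
t: 6.5
eef_pos: [0.6253, 0.0812, 0.2685]
tcp_rot: [0.767, 0.642, 0.001, -0.0]
ft_force: [-2.6, 5.1, 2.8]
gripper_width: 0.0109
grip_force: 30.1
```

servo_tool(
  motion=[
    [0,0,0,0,0.0015,0.0002,-1],
    [0,0,0,0,0.0015,0.0002,-1],
  ],
)

```text
t: 6.7
eef_pos: [0.6282, 0.0806, 0.268]
tcp_rot: [0.767, 0.642, 0.001, -0.0]
ft_force: [-3.1, 5.0, 3.2]
gripper_width: 0.0108
grip_force: 30.2
```

servo_tool(
  motion=[
    [0,0,0,0,0.001,0.0001,-1],
    [0,0,0,0,0.001,0.0001,-1],
  ],
)

```text
t: 6.9
eef_pos: [0.6299, 0.0804, 0.2678]
tcp_rot: [0.767, 0.642, 0.001, -0.0]
ft_force: [-4.8, 4.5, 4.4]
gripper_width: 0.0107
grip_force: 30.3
```

servo_tool(
  motion=[
    [0,0,0,0,0.001,0.0001,-1],
    [0,0,0,0,0.001,0.0001,-1],
  ],
)

```text
t: 7.1
eef_pos: [0.6315, 0.0801, 0.2676]
tcp_rot: [0.767, 0.642, 0.0, -0.001]
ft_force: [-5.3, 5.1, 5.8]
gripper_width: 0.0107
grip_force: 30.4
```

servo_tool(
  motion=[
    [0,0,0,0,0.001,0.0001,-1],
    [0,0,0,0,0.001,0.0001,-1],
  ],
)

```text
t: 7.3
eef_pos: [0.633, 0.0798, 0.2674]
tcp_rot: [0.767, 0.642, -0.0, -0.001]
ft_force: [-8.8, 5.4, 7.0]
gripper_width: 0.0105
grip_force: 30.5
```

Contact is made, about 9–14 N on the pad. Release and lift.

servo_tool(
  motion=[
    [0,0,0,0,0,0,-0.2],
    [0,0,0,0,0,0,-0.2],
    [0,0,0,0,0,0,-0.2],
    [0,0,0,0,0,-0.02,-0.2],
    [0,0,0,0,0,-0.04,-0.2],
  ],
)

```text
t: 7.8
eef_pos: [0.6324, 0.0783, 0.3228]
tcp_rot: [0.767, 0.642, -0.003, -0.002]
ft_force: [1.7, -0.5, 0.5]
gripper_width: 0.034
grip_force: 0.0
```

```bash
python3 - <<'E'
from h import *
o=env.observe();p=inl(o["eef_pos"]);print(o["t"],p,o["ft_force"],o["gripper_width"])
c=env.camera("side");P=cloud(c);X=(P-ctr)@ex;Y=(P-ctr)@ey;I=c["img"].astype(int)
bar=(c["depth"]>0)&(abs(X-.09)<.03)&(abs(Y)<.06)&(P[...,2]>.245)&(P[...,2]<.28)&(I.sum(-1)<250);print("bar",bar.sum(),np.median(X[bar]),np.median(P[bar][:,2]))
# recess: dark contour in plate -> fit circle; blue dish knob
S=c["img"][150:215,270:330];cv2.imwrite("pics/g4.png",cv2.resize(c["img"][130:215,250:370],None,fx=6.5,fy=6.5,interpolation=2)[:,:,::-1])
rows(o["eef_pos"],Ro.from_quat(o["tcp_rot"]),[np.array([.543,-.285,.2])],jaw=-.2)
E
```

```text
7.8 [ 0.094  -0.0076  0.3228] [ 1.73422557 -0.49438687  0.54468432] 0.03397466685230009
bar 97 0.09370909194100908 0.2675866920257311
[-0.0, 0.0, -0.1, -0.0415, -0.0025, 0.0137, -0.2]
[-0.0, 0.0, -0.1, -0.0415, -0.0026, 0.0137, -0.2]
[-0.0, 0.0, -0.1, -0.0415, -0.0027, 0.0137, -0.2]
[-0.0, 0.0, -0.1, -0.0415, -0.0028, 0.0137, -0.2]
[-0.0, 0.0, -0.1, -0.0415, -0.0028, 0.0137, -0.2]
[-0.0, 0.0, -0.1, -0.0414, -0.0029, 0.0137, -0.2]
[-0.0, 0.0, -0.1, -0.0414, -0.003, 0.0137, -0.2]
[-0.0, 0.0, -0.1, -0.0414, -0.0031, 0.0137, -0.2]
[-0.0, 0.0, -0.1, -0.0414, -0.0031, 0.0137, -0.2]
```

View pics/g4.png

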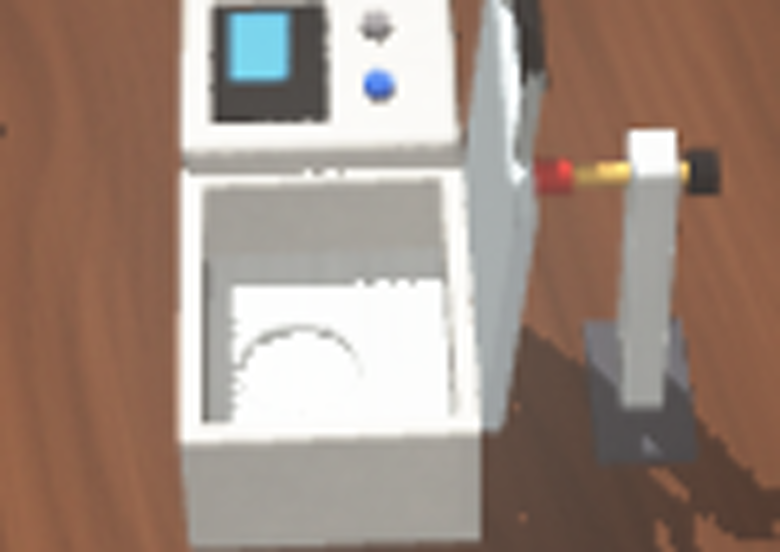

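servo_tool(
  motion=[
    [0,0,0,-0.0415,-0.003,0,-0.2],
    [0,0,0,-0.0415,-0.003,0,-0.2],
    [0,0,0,-0.0415,-0.003,0,-0.2],
    [0,0,0,-0.0415,-0.003,0.02,-0.2],
    [0,0,0,-0.0415,-0.003,0.027,-0.2],
  ],
)

```text
t: 8.35
eef_pos: [0.5834, -0.1253, 0.2811]
tcp_rot: [0.767, 0.642, 0.001, 0.003]
ft_force: [0.9, 0.1, -0.9]
gripper_width: 0.0342
grip_force: 0.0
```

servo_tool(
  motion=[
    [0,0,0,-0.0415,-0.003,0.027,-0.2],
    [0,0,0,-0.0415,-0.003,0.027,-0.2],
    [0,0,0,-0.0415,-0.003,0.027,-0.2],
    [0,0,0,-0.0415,-0.003,0.027,-0.2],
    [0,0,0,0,0,0,-0.2],
  ],
)

```text
t: 8.85
eef_pos: [0.5382, -0.2881, 0.167]
tcp_rot: [0.769, 0.64, -0.001, -0.002]
ft_force: [0.5, 1.5, 0.2]
gripper_width: 0.0342
grip_force: 0.0
```

```bash
python3 - <<'E'
from h import *
o=env.observe();print(o["t"],o["eef_pos"],o["gripper_width"],(Ro.from_quat(o["tcp_rot"]).inv()*RT).as_rotvec(degrees=True))
rows(o["eef_pos"],Ro.from_quat(o["tcp_rot"]),[np.array([.5433,-.285,.0325])],step=.1,jaw=-.2)
E
```

```text
8.85 [ 0.53816047 -0.28812647  0.16700136] 0.034202357199292 [-0.31846674 -0.05825967 -0.86205639]
[-0.2, -0.0, -0.4, 0.0019, 0.0026, 0.0672, -0.2]
[-0.2, -0.0, -0.4, 0.0019, 0.0024, 0.0672, -0.2]
```

servo_tool(
  motion=[
    [0,0,-0.4,0.002,0.0025,0.045,-0.2],
    [0,0,-0.4,0.002,0.0025,0.045,-0.2],
    [0,0,0,0,0,0,-0.2],
    [0,0,0,0,0,0,-0.2],
  ],
)

```text
t: 9.25
eef_pos: [0.5474, -0.2807, 0.0816]
tcp_rot: [0.762, 0.647, -0.0, -0.001]
ft_force: [0.5, 0.5, 0.3]
gripper_width: 0.0343
grip_force: 0.0
```

```bash
python3 - <<'E'
from h import *
o=env.observe();print(o["t"],o["eef_pos"],o["gripper_width"],(Ro.from_quat(o["tcp_rot"]).inv()*RT).as_rotvec(degrees=True))
rows(o["eef_pos"],Ro.from_quat(o["tcp_rot"]),[np.array([.5433,-.285,.0325])],step=.1,jaw=-.2)
E
```

```text
9.25 [ 0.54736763 -0.28074731  0.08157954] 0.03434412479901543 [-0.05934395 -0.02813014  0.2792939 ]
[-0.1, -0.0, 0.3, -0.0049, -0.0033, 0.0491, -0.2]
```

servo_tool(
  motion=[
    [0,0,0.3,-0.005,-0.0035,0.02,-0.2],
    [0,0,0,0,0,0.019,-0.2],
    [0,0,0,0,0,0.01,-0.2],
    [0,0,0,0,0,0,-0.2],
    [0,0,0,0,0,0,-0.2],
  ],
)

```text
t: 9.75
eef_pos: [0.5442, -0.2863, 0.0343]
tcp_rot: [0.764, 0.645, 0.0, 0.001]
ft_force: [0.1, -0.5, -0.1]
gripper_width: 0.0341
grip_force: 0.0
```

```bash
python3 - <<'E'
from h import *
o=env.observe();print(o["t"],o["eef_pos"],o["ft_force"],(Ro.from_quat(o["tcp_rot"]).inv()*RT).as_rotvec(degrees=True))
c=env.camera("side");cv2.imwrite("pics/g5.png",cv2.resize(c["img"][230:340,260:410],None,fx=5,fy=5,interpolation=2)[:,:,::-1])
E
```

```text
9.75 [ 0.54420921 -0.28625617  0.03434525] [ 0.08654253 -0.51720438 -0.06672835] [ 0.14091615  0.07854842 -0.02709334]
```

View pics/g5.png

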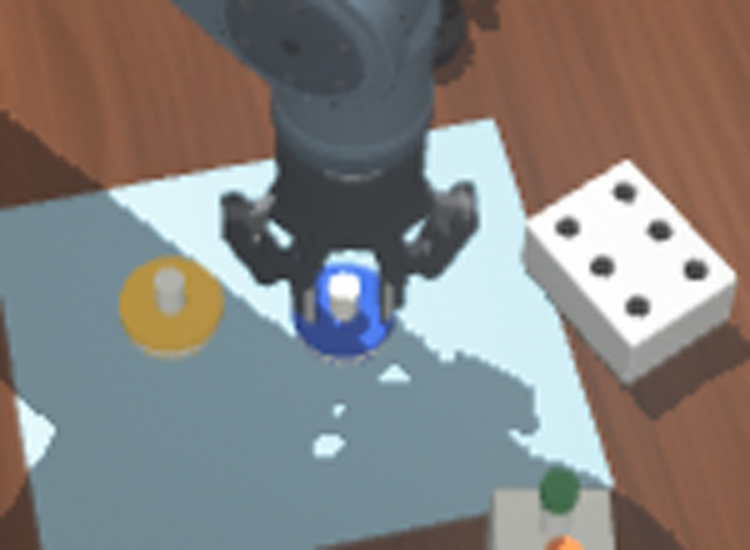

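The knob (345,295) is centred between the pads. Grip it, and measure the recess while the view is free.

servo_tool(
  motion=[
    [0,0,0,0,0,0,-1],
    [0,0,0,0,0,0,-1],
    [0,0,0,0,0,0,-1],
  ],
  newtons=40,
)

```text
t: 10.1
eef_pos: [0.5439, -0.2861, 0.0339]
tcp_rot: [0.764, 0.645, 0.0, 0.001]
ft_force: [-0.7, 0.8, 6.7]
gripper_width: 0.0145
grip_force: 39.0
```

```bash
python3 - <<'E'
from h import *
from scipy.optimize import minimize
o=env.observe();print(o["t"],o["eef_pos"],o["ft_force"],o["grip_force"],o["gripper_width"])
for n in("top","side"):
    D=[]
    for k in range(6):
        c=env.camera(n);P=cloud(c);D.append(c["depth"])
    D=np.array(D);D[D==0]=np.nan;c["depth"]=np.nanmedian(D,0);P=cloud(c)
    X=(P-ctr)@ex;Y=(P-ctr)@ey;Z=P[...,2]
    m=(abs(X)<.058)&(abs(Y)<.078)&(Z>.015)&(Z<.04);x,y,z=X[m],Y[m],Z[m]
    print(n,m.sum(),np.histogram(z,np.arange(.018,.037,.002)),"plate ext",np.percentile(x,[1,99]),np.percentile(y,[1,99]))
    A=np.c_[x,y,np.ones(len(x))]
    def cost(p,full=0):
        r=np.hypot(x-p[0],y-p[1]);w=1/(1+np.exp((r-.0295)/.0012))
        B=np.c_[np.ones(len(x)),w];s,*_=np.linalg.lstsq(B,z,rcond=None);e=np.clip(abs(z-B@s),0,.006)
        return (s,(e**2).mean()) if full else (e**2).mean()*1e6
    b=min((minimize(cost,[a,q],method="Nelder-Mead") for a in(-.02,-.012) for q in(-.02,0,.02)),key=lambda r:r.fun)
    print(b.x,b.fun,cost(b.x,1))
    # walls top rim extents
    rim=(Z>.074)&(Z<.086)&(abs(X)<.08)&(Y>-.1)&(Y<.09);print("rim",np.percentile(X[rim],[1,99]),np.percentile(Y[rim],[1,99]))
E
```

```text
10.1 [ 0.54387946 -0.28614772  0.03391262] [-0.68297696  0.78352231  6.69104044] 38.967899680137634 0.014467295102155003
top 1639 (array([  1,  31, 108, 100, 159, 614, 537,  86,   3]), array([0.018, 0.02 , 0.022, 0.024, 0.026, 0.028, 0.03 , 0.032, 0.034,
       0.036])) plate ext [-0.05674944  0.05686184] [-0.0744136   0.07678185]
[-0.01617597  0.00205189] 2.209010374982791 (array([ 0.02985803, -0.0062522 ]), np.float64(2.2090103749827912e-06))
rim [-0.0704718   0.06958645] [-0.087679    0.08955648]
side 223 (array([ 1, 20, 74, 38, 19, 55, 16,  0,  0]), array([0.018, 0.02 , 0.022, 0.024, 0.026, 0.028, 0.03 , 0.032, 0.034,
       0.036])) plate ext [-0.05509044  0.01698081] [-0.03324487  0.04857407]
[-0.01466701  0.00246634] 1.472995930908233 (array([ 0.02905818, -0.00584873]), np.float64(1.472995930908233e-06))
rim [-0.00730197  0.07092653] [-0.08974375  0.08943491]
```

servo_tool(
  motion=[
    [0,0,0,0,0,-0.015,-1],
    [0,0,0,0,0,-0.035,-1],
    [0,0,0,0,0,-0.045,-1],
    [0,0,0,0,0,-0.04,-1],
    [0,0,0,0,0,0,-1],
  ],
)

```text
t: 11.2
eef_pos: [0.5465, -0.2881, 0.1757]
tcp_rot: [0.764, 0.645, 0.001, 0.006]
ft_force: [1.0, -0.4, -0.1]
gripper_width: 0.0144
grip_force: 39.1
```

```bash
python3 - <<'E'
from h import *
o=env.observe();print(o["t"],o["eef_pos"],o["ft_force"],o["grip_force"],o["gripper_width"])
t=loc(-.0155,.0015,.165);print(t)
rows(o["eef_pos"],Ro.from_quat(o["tcp_rot"]),[t],step=.04,jaw=-1)
E
```

```text
11.2 [ 0.54645168 -0.28814178  0.17574958] [ 1.00057937 -0.36879074 -0.06853601] 39.14578378200531 0.01441232088016826
[0.52596721 0.10556391 0.165     ]
[0.1, 0.0, -0.0, 0.0385, -0.0086, 0.0007, -1]
[0.1, 0.0, -0.0, 0.0385, -0.0086, 0.0007, -1]
[0.1, 0.0, -0.0, 0.0385, -0.0086, 0.0008, -1]
[0.1, 0.0, -0.0, 0.0385, -0.0086, 0.0008, -1]
[0.1, 0.0, -0.0, 0.0385, -0.0086, 0.0008, -1]
[0.1, 0.0, -0.0, 0.0385, -0.0086, 0.0008, -1]
[0.1, 0.0, -0.0, 0.0385, -0.0086, 0.0008, -1]
[0.1, 0.0, -0.0, 0.0385, -0.0086, 0.0008, -1]
[0.1, 0.0, -0.0, 0.0385, -0.0086, 0.0009, -1]
[0.1, 0.0, -0.0, 0.0385, -0.0086, 0.0009, -1]
```

servo_tool(
  motion=[
    [0,0,0,0.025,-0.0056,0,-1],
    [0,0,0,0.0385,-0.0086,0,-1],
    [0,0,0,0.0385,-0.0086,0,-1],
    [0,0,0,0.0385,-0.0086,0,-1],
    [0,0,0,0.0385,-0.0086,0,-1],
  ],
)

```text
t: 11.7
eef_pos: [0.533, -0.1008, 0.1675]
tcp_rot: [0.764, 0.645, -0.0, -0.0]
ft_force: [0.3, 1.0, -2.1]
gripper_width: 0.0141
grip_force: 39.2
```

servo_tool(
  motion=[
    [0,0,0,0.0385,-0.0086,0,-1],
    [0,0,0,0.0385,-0.0086,0,-1],
    [0,0,0,0.0385,-0.0086,0,-1],
    [0,0,0,0.0385,-0.0086,0,-1],
    [0,0,0,0.0385,-0.0086,0,-1],
  ],
)

```text
t: 12.2
eef_pos: [0.5228, 0.0962, 0.1676]
tcp_rot: [0.764, 0.645, 0.0, -0.0]
ft_force: [0.8, 0.6, 0.0]
gripper_width: 0.0142
grip_force: 39.2
```

servo_tool(
  motion=[
    [0,0,0,0.0135,-0.003,0,-1],
    [0,0,0,0,0,0,-1],
    [0,0,0,0,0,0,-1],
    [0,0,0,0,0,0,-1],
    [0,0,0,0,0,0,-1],
  ],
)

```text
t: 12.7
eef_pos: [0.5229, 0.1071, 0.1674]
tcp_rot: [0.765, 0.644, -0.0, 0.0]
ft_force: [-1.3, -0.0, -0.1]
gripper_width: 0.0143
grip_force: 39.2
```

```bash
python3 - <<'E'
from h import *
o=env.observe();print(o["t"],o["eef_pos"],o["ft_force"],o["grip_force"],o["gripper_width"],(Ro.from_quat(o["tcp_rot"]).inv()*RT).as_rotvec(degrees=True))
rows(o["eef_pos"],Ro.from_quat(o["tcp_rot"]),[loc(-.0155,.0015,.07)],step=.2,jaw=-1)
for n in("top","side"):
    c=env.camera(n);I=c["img"].astype(int);R,G,B=np.moveaxis(I,-1,0);P=cloud(c)
    m=(B>R+60)&(B>G+30)&(c["depth"]>0)&(np.hypot(P[...,0]-.526,P[...,1]-.105)<.045)&(P[...,2]>.11);q=P[m]
    print(n,m.sum(),q.mean(0) if len(q) else 0,q.min(0) if len(q) else 0,q.max(0) if len(q) else 0)
    if n=="side":cv2.imwrite("pics/g6.png",cv2.resize(c["img"][70:220,220:400],None,fx=4,fy=4,interpolation=2)[:,:,::-1])
E
```

```text
12.7 [0.52294521 0.10713098 0.16738031] [-1.30045998 -0.00283939 -0.07810494] 39.17002558708191 0.014345434749174301 [-0.00069518  0.01373809 -0.14450632]
[-0.0, 0.0, -0.1, -0.001, 0.0032, 0.0974, -1]
top 0 0 0 0
side 101 [0.52233868 0.0960315  0.14990226] [0.49693376 0.07571678 0.14246325] [0.55167542 0.12604159 0.1646927 ]
```

View pics/g6.png

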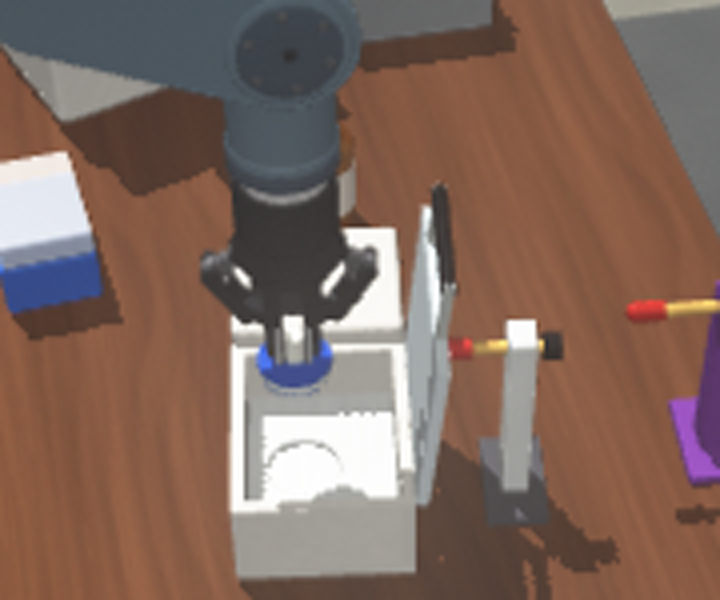

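Dish hangs level at (295,360) over the chamber, lid still on the pad. I'll check the dish's offset from the TCP with the same rim fit in the old and new side images.

```bash
python3 - <<'E'
from h import *
from scipy.optimize import least_squares
def fit(c,cen,zr,r=None):
    I=c["img"].astype(int);R,G,B=np.moveaxis(I,-1,0);S=((B>R+50)&(B>G+20)).astype(np.uint8)
    v,u=np.nonzero(S);g=ray(c,np.c_[u,v],zr);k=np.hypot(*(g[:,:2]-cen).T)<.042
    M=np.zeros_like(S);M[v[k],u[k]]=1
    ct=max(cv2.findContours(M,0,1)[0],key=cv2.contourArea)[:,0];g=ray(c,ct,zr)[:,:2];d=g-cen
    far=d@np.array([-.2,-.98]) # camera-side half
    g=g[(far>.002)]
    s=least_squares(lambda p:np.hypot(*(g-p[:2]).T)-(p[2] if r is None else r),[*cen,.0285],loss="soft_l1",f_scale=.0007)
    return s.x,np.abs(s.fun).mean(),len(g)
s0=dict(np.load("side0.npz"));print("before",fit(s0,np.array([.5433,-.285]),.013,.0285),fit(s0,np.array([.5433,-.285]),.013))
o=env.observe();c=env.camera("side");z=.013+o["eef_pos"][2]-.0339
print("now",o["eef_pos"],fit(c,np.array(o["eef_pos"][:2]),z,.0285),fit(c,np.array(o["eef_pos"][:2]),z))
E
```

```text
before (array([ 0.54315964, -0.28381151,  0.0285    ]), np.float64(0.0007774462750340125), 26) (array([ 0.54315151, -0.28383717,  0.02847953]), np.float64(0.0007769224937833947), 26)
now [0.52289415 0.1073924  0.16736497] (array([0.52416964, 0.11104355, 0.0285    ]), np.float64(0.006065424916538118), 29) (array([0.51972073, 0.09272638, 0.01438055]), np.float64(0.004115761577833094), 29)
```

servo_tool(
  motion=[
    [0,0,0,-0.0018,0.003,0.025,-1],
    [0,0,0,0,0,0.035,-1],
    [0,0,0,0,0,0.025,-1],
    [0,0,0,0,0,0.008,-1],
    [0,0,0,0,0,0,-1],
  ],
)

```text
t: 13.35
eef_pos: [0.5246, 0.1058, 0.0734]
tcp_rot: [0.764, 0.645, -0.001, -0.001]
ft_force: [0.4, 0.3, -0.1]
gripper_width: 0.0142
grip_force: 39.2
```

servo_tool(
  motion=[
    [0,0,0,0,0,0,-1],
    [0,0,0,0,0,0,-1],
  ],
)

```text
t: 13.55
eef_pos: [0.5268, 0.1061, 0.0761]
tcp_rot: [0.764, 0.645, 0.001, 0.001]
ft_force: [-0.2, -0.1, -0.7]
gripper_width: 0.0143
grip_force: 39.2
```

```bash
python3 - <<'E'
from h import *
o=env.observe();print(o["t"],inl(o["eef_pos"]),o["ft_force"],o["torque"],(Ro.from_quat(o["tcp_rot"]).inv()*RT).as_rotvec(degrees=True))
E
```

```text
13.55 [-0.0148  0.0021  0.0761] [-0.16252885 -0.13048315 -0.73071083] [ 0.00336639 -0.01345128 -0.00514508] [ 0.17310625 -0.02632581 -0.03872759]
```

servo_tool(
  motion=[
    [0,0,0,-0.001,-0.001,0.005,-1],
    [0,0,0,0,0,0.004,-1],
    [0,0,0,0,0,0,-1],
    [0,0,0,0,0,0,-1],
  ],
)

```text
t: 13.95
eef_pos: [0.5241, 0.1053, 0.0653]
tcp_rot: [0.764, 0.645, -0.0, -0.0]
ft_force: [-0.1, -0.4, -1.3]
gripper_width: 0.0144
grip_force: 39.2
```

servo_tool(
  motion=[
    [0,0,0,0,0,0.002,-1],
    [0,0,0,0,0,0.002,-1],
    [0,0,0,0,0,0,-1],
  ],
)

```text
t: 14.25
eef_pos: [0.524, 0.1053, 0.061]
tcp_rot: [0.764, 0.645, -0.0, -0.0]
ft_force: [0.7, 0.4, -0.3]
gripper_width: 0.0143
grip_force: 39.2
```

```bash
python3 - <<'E'
from h import *
o=env.observe();print(o["t"],inl(o["eef_pos"]),o["ft_force"],o["torque"],(Ro.from_quat(o["tcp_rot"]).inv()*RT).as_rotvec(degrees=True))
E
```

```text
14.25 [-0.0174  0.0009  0.061 ] [ 0.65551641  0.40471841 -0.32949101] [ 0.01552497 -0.00177442 -0.00870346] [-0.03556034  0.0040571  -0.03834237]
```

servo_tool(
  motion=[
    [0,0,0,0,0.001,0.001,-1],
    [0,0,0,0,0,0.001,-1],
    [0,0,0,0,0,0,-1],
  ],
)

```text
t: 14.55
eef_pos: [0.5252, 0.1051, 0.0592]
tcp_rot: [0.764, 0.645, -0.0, -0.0]
ft_force: [0.6, -1.0, -1.7]
gripper_width: 0.0144
grip_force: 39.2
```

servo_tool(
  motion=[
    [0,0,0,0,0,0.001,-1],
    [0,0,0,0,0,0.0005,-1],
    [0,0,0,0,0,0,-1],
  ],
)

```text
t: 14.85
eef_pos: [0.5252, 0.1051, 0.0579]
tcp_rot: [0.764, 0.645, -0.0, -0.0]
ft_force: [-0.2, 0.2, -0.2]
gripper_width: 0.0143
grip_force: 39.4
```

servo_tool(
  motion=[
    [0,0,0,0,0,0.0006,-1],
    [0,0,0,0,0,0,-1],
  ],
)

```text
t: 15.05
eef_pos: [0.5252, 0.1052, 0.0579]
tcp_rot: [0.764, 0.645, -0.0, -0.0]
ft_force: [-2.9, 0.2, 5.0]
gripper_width: 0.0143
grip_force: 40.0
```

servo_tool(
  motion=[
    [0,0,0,0,0,0.0006,-1],
    [0,0,0,0,0,0,-1],
  ],
)

```text
t: 15.25
eef_pos: [0.5253, 0.1052, 0.0578]
tcp_rot: [0.764, 0.645, -0.0, -0.0]
ft_force: [-4.6, -0.4, 11.0]
gripper_width: 0.0143
grip_force: 40.5
```

Seated at exactly the expected height. Release and rise.

servo_tool(
  motion=[
    [0,0,0,0,0,-0.001,-0.25],
    [0,0,0,0,0,0,-0.25],
    [0,0,0,0,0,0,-0.25],
    [0,0,0,0,0,-0.01,-0.25],
    [0,0,0,0,0,-0.03,-0.25],
  ],
)

```text
t: 15.75
eef_pos: [0.5228, 0.1051, 0.0958]
tcp_rot: [0.764, 0.645, -0.002, -0.002]
ft_force: [0.7, -0.2, -0.2]
gripper_width: 0.0322
grip_force: 0.0
```

servo_tool(
  motion=[
    [0,0,0,0,0,-0.045,-0.25],
    [0,0,0,0,0,-0.045,-0.25],
    [0,0,0,-0.04,-0.02,-0.03,-0.25],
    [0,0,0,-0.045,-0.02,0,-0.25],
    [0,0,0,-0.045,-0.02,0,-0.25],
  ],
)

```text
t: 16.25
eef_pos: [0.446, -0.0113, 0.2176]
tcp_rot: [0.763, 0.646, 0.001, 0.002]
ft_force: [-0.3, -1.5, -0.9]
gripper_width: 0.0319
grip_force: 0.0
```

servo_tool(
  motion=[
    [0,0,0,-0.045,-0.02,0,-0.25],
    [0,0,0,-0.045,-0.02,0,-0.25],
    [0,0,0,0,0,0,-0.25],
    [0,0,0,0,0,0,-0.25],
    [0,0,0,0,0,0,-0.25],
  ],
)

```text
t: 16.75
eef_pos: [0.3921, -0.0919, 0.216]
tcp_rot: [0.764, 0.645, 0.0, 0.0]
ft_force: [0.5, 0.5, 0.5]
gripper_width: 0.032
grip_force: 0.0
```

```bash
python3 - <<'E'
from h import *
o=env.observe();print(o["t"],o["eef_pos"],o["ft_force"])
for n in("top","side"):
    c=env.camera(n);P=cloud(c);X=(P-ctr)@ex;Y=(P-ctr)@ey;Z=P[...,2];I=c["img"].astype(int)
    m=(I[...,2]>I[...,0]+60)&(abs(X)<.06)&(abs(Y)<.08)&(Z<.07);print(n,"cover",m.sum(),X[m].mean(),Y[m].mean(),np.percentile(Z[m],[10,50,90]))
    A=np.c_[X[m],Y[m],np.ones(m.sum())];k=abs(Z[m]-np.median(Z[m]))<.004;print("tilt",np.linalg.lstsq(A[k],Z[m][k],rcond=None)[0][:2])
    k=(abs(X+.0155)<.02)&(abs(Y)<.02)&(Z>.055)&(Z<.075);print("knob",k.sum(),np.median(Z[k]))
    b=(c["depth"]>0)&(abs(X-.09)<.03)&(abs(Y)<.06)&(Z>.245)&(Z<.28)&(I.sum(-1)<250);print("bar",b.sum(),np.median(X[b]),np.median(Z[b]))
    if n=="side":cv2.imwrite("pics/g7.png",cv2.resize(c["img"][90:230,230:390],None,fx=4.2,fy=4.2,interpolation=2)[:,:,::-1])
E
```

```text
16.75 [ 0.39214648 -0.09194495  0.21598002] [0.48489107 0.50551316 0.54053333]
top cover 200 -0.015700975840360527 0.0008863313690889444 [0.03714093 0.04134919 0.04533963]
tilt [-0.00105456 -0.00736659]
knob 20 0.06363965930830051
bar 121 0.09403451023876633 0.2688588725740235
side cover 157 -0.014877785157274762 -0.0032476152127531655 [0.03685482 0.0402065  0.04366898]
tilt [0.0134339  0.01100627]
knob 24 0.06216180218985537
bar 94 0.09392634400107305 0.26816173905796614
```

View pics/g7.png

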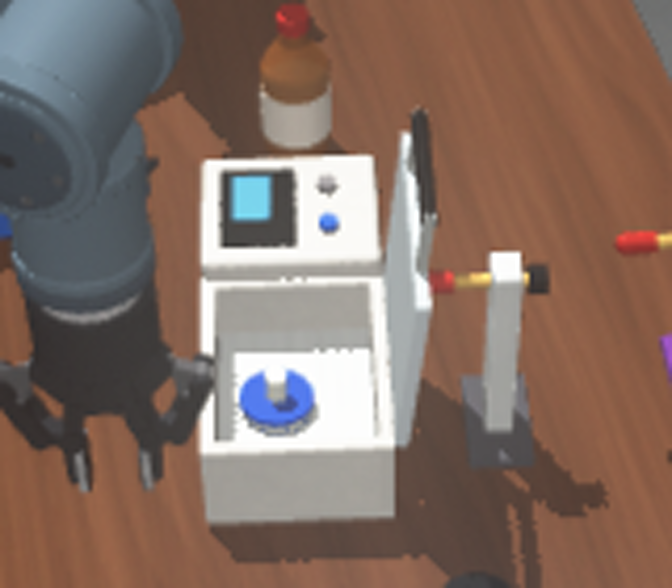

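The dish sits level in the recess at (277,398), with its cover at 40 mm and knob top at about 63 mm, as they should be. The lid leans on the red pad at (440,282), and the robot touches nothing.

```bash
python3 -c "
from rig import env
print(env.hand_in())"
```

```text
the job is handed in; nothing more can be done
None
```

The job is handed in at 16.75 s of the 72 s allowed: the lid is open and leaning on the red stop (estimated 9–14 N when I pressed it there), and the blue dish is level and fully home in the recess with the gripper clear.

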